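# Brush out the sander's dust cup and rest the brush on the sloping rack

## Task

Brush the dust out of the sander's open dust cup with the long round brush that lies on the bench: push the bristles down the slanting cup to its bottom, draw them back up until only their end is still inside, and then do that once more before taking the brush out. Afterwards lay the brush in the free middle slot of the sloping tool rack, with its slim handle down in the notches of both rails, the butt at the high end like the handles of the two tools beside it, and the bristles hanging clear below the low rail. Let go of it there, and do not shift the loose things round about.

Things in the scene. Friction and masses are not known exactly. Their poses are not given: they have to be found in the camera images.
- brush: Long round brush, 270 mm, 80 g, lying level, axis 19 mm above the bench. Origin on its axis near the balance point, in the slim wooden handle; x along the axis to the bristle tip. Rigid black bristle head, diameter 38, x = +70 to +150 mm; thin ferrule +57 to +70; handle, 16 mm square, +58 to -100; hexagonal butt, 38 across flats (44 corners), -100 to -120. Tip points roughly to the robot's right.
- brush_tip (a point): The bristle tip, on the brush's axis at x = +150 mm of the brush.
- sander: Grey palm sander standing on its 125 mm round pad, 155 mm tall, held fast. Origin: on the bench below the middle of the dust cup's mouth; x horizontal, the way the mouth of the cup faces, roughly to the robot's left (z up). The axis of the sander's round body (up to 50 mm radius) is at x = -150 mm.
- dust_cup: Grey round plastic cup fixed to the sander's back, open at its upper end, slanting up 32 degrees from level, away from the sander. Origin: centre of its inner floor, 85 mm above the bench; z along its axis out of the mouth. Inside 90 mm deep, inner diameter 48 mm at the floor, 52 mm from 25 mm up to the mouth; outer diameter 60 mm.
- rack: Fixed plywood tool rack, 130 x 262 mm on the bench, two notched rails, the high one to the robot's left. Origin on the bench below the middle of the free slot; x level, towards the high rail; y along the rails; z up. A flat file and a chisel are clipped in the outer slots, 80 mm to either side, blades down the slope; they are up to 26 mm wide and rise to 11 mm above the slot's z = 0.
- slot: The rack's free middle slot. Origin: where the axis of the resting handle passes midway between the rails, 110 mm above the bench; x up the slope (25 degrees) to the high rail, y along the rails, z square to the slope. Rails 8 mm thick at x = -46 and +46 mm, open space between. Notches 26 mm wide (y), floor at z = -8 mm, sides up to z = +8 mm.
- end_cap: The dust cup's round grey cap, taken off, 62 mm across, 20 mm high, lying loose on the bench. Origin under its centre. Leave it.
- tape_measure: Black tape measure 70 x 38 x 66 mm, standing loose. Origin under its centre. Leave it.
- sanding_discs: Stack of brown sanding discs, 125 mm across, 14 mm high, loose. Origin under its centre. Leave it.
- glue_bottle: White glue bottle, 62 mm across, 190 mm tall, loose. Origin under its centre. Leave it.
- offcut: Loose wood offcut 150 x 60 x 28 mm. Origin under its centre. Leave it.
- pencil_can: Steel can with pencils, 76 mm across, 95 mm tall (pencils to 170 mm), loose. Origin under its centre. Leave it.

How it is judged:
On the way, in this order (a step that is already met when the one before it is completed fails the run):
1. the bristles are at the bottom of the dust cup (tip within 20 mm of its floor) (x of brush_tip in the frame of dust_cup between -0.026 and 0.026 m and y of brush_tip in the frame of dust_cup between -0.026 and 0.026 m and z of brush_tip in the frame of dust_cup between -0.006 and 0.02 m), for 0.1 s.
2. they are drawn back up to the mouth (tip more than 60 mm from the floor) (z of brush_tip in the frame of dust_cup above 0.06 m), for 0.1 s.
3. they are at the bottom a second time (all of step 1), for 0.1 s.
4. they are drawn up to the mouth again (z of brush_tip in the frame of dust_cup above 0.06 m), for 0.1 s.
At the end, for the whole second after the job is handed in: The brush lies let go and still in the middle slot, handle in both notches (10 mm sideways, 6 mm in height, 7 degrees), bristle end down the slope, its origin at most 18 mm up and 45 mm down the slope from the slot's middle, so bristles and butt are clear of the rails (x of brush in the frame of slot between -0.045 and 0.018 m and y of brush in the frame of slot between -0.01 and 0.01 m and z of brush in the frame of slot between -0.006 and 0.006 m and angle between the x axis of brush and the x axis of slot, either way round below 0.12 rad and x of brush_tip in the frame of slot below -0.1 m and linear speed of brush below 0.02 m/s and angular speed of brush below 0.2 rad/s and contact force between the fingers and brush below 0.1 N); the robot touches nothing.
It fails at once if one of the other things on the bench is shifted by more than 30 mm (distance of any of end_cap, tape_measure, sanding_discs, glue_bottle, offcut, pencil_can from where it was at the start of the episode above 0.03 m).
It also fails if it takes over 70 s, if anything falls off the work surface, if the arm or the gripper's body presses on something with over 40 N, if the wrist force passes 120 N, or if a joint passes its speed limit or range.

## Robot

A 7-joint arm with a two-finger parallel gripper is mounted at the origin on the work surface. World frame = base frame: x ahead of the robot, y to its left, z up, the work surface at z = 0. Lengths are in m, angles in rad, forces in N, time in s.
With the tool pointing down it reaches from about 0.35 to 0.775 m from the base axis. Payload 3.1 kg.
Tool frame: the origin (TCP) lies at the very end of the fingers, on their centre line; the grasp point (between the pads) lies behind it (env.hold_point_z is the z of the grasp point in the tool frame, in m); z points along the fingers, y is the line along which they close (so a half turn about z gives the same grasp; the last joint's range is limited). The gripper opens to 85 mm and grips with 20 to 120 N. Pads are 22 mm wide; open, the fingers measure 114 mm over their backs; the gripper's body (76 mm by 85 mm) begins 54 mm behind the grasp point. The pads swing forward as they close: fully open they stand 13 mm farther back than shut.
Start: joints at [-0.042, 0.311, 0.014, 1.512, -0.004, 1.319, -0.027], TCP at [0.55, 0, 0.231] pointing down, gripper open.
Joint ranges: [-2.7, 2.7], [-0.3, 1.91], [-1.27, 1.3], [0.12, 2.57], [-1.44, 4.58], [0.2, 2.03], [-3.05, 3.05]. Speed limits (rad/s): [2.79, 2.79, 3.14, 3.14, 3.14, 3.14, 3.14].

## Interface

Orientations are given as a unit quaternion [x, y, z, w].
In Python, from station import env gives the robot as it stands.
- The arm moves only by the tool arm_command, never from a script. Its arguments are lists of equal length, an entry for each row: "delta_pos": the shift along the tool's x, y, z normalised to -1 to 1, where 1 is 0.2 m, a list of three; "dr": the turn, a rotation vector about the tool's x, y, z normalised to -1 to 1, where 1 is 0.15 rad, a list of three; "fingers": the opening, from -1 (shut) to 1 (fully open). In form: {"delta_pos": [[dx, dy, dz], ...], "dr": [[rx, ry, rz], ...], "fingers": [fingers, ...]}. A call has 1 to 10 rows; each row shifts and turns the commanded pose from where the row before left it, along the tool's axes as they then stand; what a row does not reach is not made up. A row lasts 1/10 s, in which the tool goes at most 50 mm and 8.59 degrees, less where a joint would pass 70% of its speed; a pose out of reach is approached as far as the arm can. A call with a number of a shift or a turn outside -1 to 1 is refused whole. A call with a gripper value outside its range is refused whole. The fingers move at their own pace and stop on an object; "squeeze" is the grip in N (left out, the last holds). Time passes only in rows, so rows that do not move let the fingers close. It gives the time, the measured TCP pose, the force, the opening and the grip force at its end, in the units of the state.
- env.state(): the state, without advancing time (a new reading comes with each control period).
- env.get_image(name): name is "scene" or "side" or "wrist"; returns a dict with "color" (400x640x3 uint8, red, green, blue), "vertical_fov" (degrees; the focal length in pixels is half the picture's height over the tangent of half this angle, whatever the lens; pixels are square), "cx", "cy" (the principal point, pixels), "pose" (4x4, takes a point from camera to world coordinates); the wrist camera has in their place "T_tool_cam" (4x4, takes a point from camera to tool coordinates, whose origin is the TCP and whose axes are the flange's). Camera axes: x right, y down, z forward; pixel columns grow to the right and rows downward; lengths in m; the calibration is good to about 2 mm. A picture is of the moment at which its call begins: read the wrist's pose just before it. There is no depth.
- env.finish_job(): hands the job in; it is judged then, once.
Trained networks look in a picture, given as the dict that the camera call returned (one of the last four; its "shot" number tells which), for a name from the list of things; names that differ only in an ending like _2 or _b are one class to them, and where a whole thing is asked for, a point or a joint stands for the part that bears it (a point fixed in the world has none). Each returns a list of dicts, best first, with "conf" (0 to 1); they miss things now and then, are a little off and sometimes report something else, mostly with a low value. They report only what shows in the picture. A call takes as long as a camera call.
- env.boxes_of(picture, name): "location" ([column, row] in pixels, amid what is visible of it).
- env.masks_of(picture, name): "region" (400x640 bool, what is visible of it) and "location" ([column, row] in pixels, amid what is visible of it).
The state is a dict: "time": time; "q": joint angles; "joint_vel": joint speeds; "effort": joint torques, N m; "position": TCP position; "tool_rot": TCP orientation; "force": force on the tool from outside, world axes, zero at the start; "ft_torque": the same for the moment, N m; "finger_gap": opening from 0.0 (shut) to 1.0 (fully open); "grasp_force": force on a finger pad.
Only numpy, scipy, OpenCV 4.12 (cv2) and the standard library are available. Lean on these libraries where they do the work, as an engineer would, in place of code of your own. Each camera call takes 0.05 s, during which the arm holds its last target. There are 200 camera calls.

## Working session

There is one attempt and no reset: what is moved stays moved. The work goes in short steps, Python scripts to look and compute and a tool call to move; the robot and the scene stay as the last step left them, time stands still between calls to the robot, and variables do not carry over. Pictures are saved under pics/ and viewed, at most 10 in all, crops included, and the job is handed in when it is done.

Besides the shell and the picture viewer there is one more tool, called by a JSON object that holds its "method" and its "body". arm_command: Moves the arm, as the interface text tells. Its arguments: {"type":"object","properties":{"delta_pos":{"type":"array"},"dr":{"type":"array"},"fingers":{"type":"array"},"squeeze":{"type":"number"}},"required":["delta_pos","dr","fingers"]}

```bash
ls; mkdir -p pics
cat > a.py <<'E'
from station import env
import cv2,numpy as np,pickle
S=env.state();print({k:np.round(v,3) for k,v in S.items()},env.hold_point_z)
P={}
for n in ["scene","side"]:
    p=env.get_image(n);P[n]=p
    cv2.imwrite(f"pics/{n}0.png",p["color"][:,:,::-1])
    print(n,p["vertical_fov"],p["cx"],p["cy"],np.round(p["pose"],3).tolist())
    for o in ["brush","sander","dust_cup","rack","end_cap","tape_measure","sanding_discs","glue_bottle","offcut","pencil_can"]:
        r=env.masks_of(p,o)
        print(o,[(np.round(x["location"],1).tolist(),round(x["conf"],2),int(x["region"].sum())) for x in r[:2]])
        p["m_"+o]=r
pickle.dump(P,open("P.pkl","wb"))
E
python3 a.py
```

```text
pics
{'time': np.float64(0.0), 'q': array([-0.042,  0.312,  0.014,  1.513, -0.004,  1.319, -0.027]), 'joint_vel': array([-0.   , -0.   ,  0.002,  0.   ,  0.002, -0.001, -0.   ]), 'effort': array([-1.0000e-03, -3.7991e+01,  1.4600e-01, -2.3059e+01,  1.2000e-02,
        1.4000e-02,  0.0000e+00]), 'position': array([0.549, 0.   , 0.23 ]), 'tool_rot': array([ 0.707,  0.707, -0.001, -0.001]), 'force': array([ 0.295,  0.081, -0.089]), 'ft_torque': array([-0.029, -0.002, -0.01 ]), 'grasp_force': np.float64(0.0), 'finger_gap': np.float64(1.002)} -0.0187
scene 49.57075662805521 316.9220151627252 202.61385089544132 [[-0.189, 0.719, -0.669, 1.461], [0.982, 0.132, -0.136, 0.098], [-0.009, -0.682, -0.731, 1.047], [0.0, 0.0, 0.0, 1.0]]
brush [([302.4, 240.5], 0.72, 879)]
sander [([228.2, 161.8], 0.72, 2044)]
dust_cup [([252.9, 159.3], 0.94, 540)]
rack [([416.9, 187.8], 0.59, 4199), ([300.1, 242.6], 0.22, 681)]
end_cap [([406.4, 276.3], 0.69, 379)]
tape_measure [([323.6, 192.2], 0.7, 343)]
sanding_discs [([213.9, 229.2], 0.72, 1080)]
glue_bottle [([498.2, 234.9], 0.84, 1038)]
offcut [([178.8, 205.5], 0.62, 836)]
pencil_can [([172.5, 157.0], 0.92, 814)]
side 47.04952088263835 320.62086736783834 192.259573955469 [[-0.982, -0.125, 0.139, 0.357], [-0.185, 0.556, -0.81, 1.321], [0.024, -0.822, -0.569, 1.085], [0.0, 0.0, 0.0, 1.0]]
brush [([298.5, 204.6], 0.55, 343)]
sander [([370.0, 160.6], 0.88, 881), ([314.9, 169.1], 0.5, 360)]
dust_cup [([360.8, 163.4], 0.69, 172)]
rack [([348.7, 263.7], 0.86, 4139)]
end_cap [([261.2, 258.4], 0.81, 235)]
tape_measure [([346.4, 210.8], 0.59, 306)]
sanding_discs [([313.9, 173.3], 0.75, 373), ([349.9, 211.2], 0.49, 320)]
glue_bottle [([285.8, 296.8], 0.57, 939)]
offcut []
pencil_can [([374.0, 134.4], 0.58, 156), ([361.8, 161.2], 0.48, 170)]
```

View pics/scene0.png

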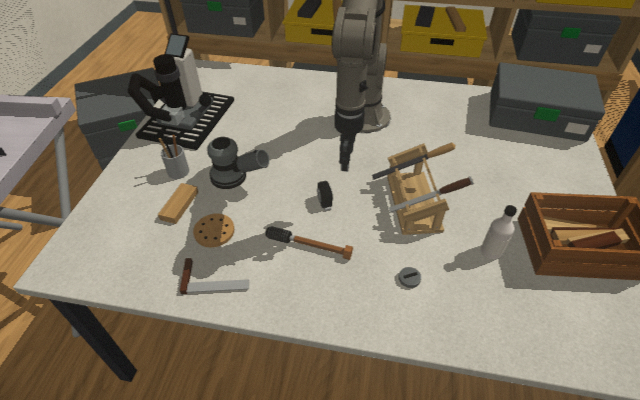

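```bash
python3 -c "
import pickle,cv2
P=pickle.load(open('P.pkl','rb'))
print([k for k in P['side'] if k[:2]!='m_'],P['side'].get('shot'))
im=P['side']['color'][110:330,200:480,::-1]
cv2.imwrite('pics/side_crop.png',cv2.resize(im,None,fx=2.7,fy=2.7,interpolation=cv2.INTER_CUBIC))"
```

```text
['color', 'vertical_fov', 'cx', 'cy', 'pose', 'shot'] 2
```

View pics/side_crop.png

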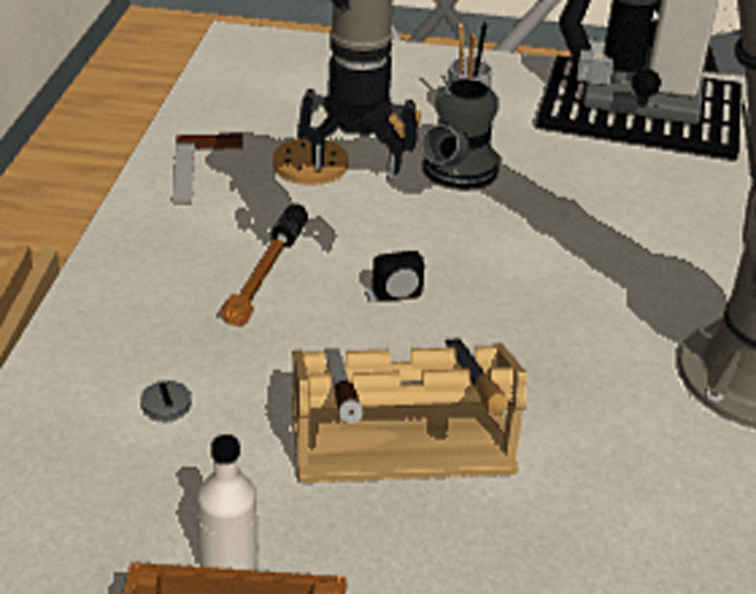

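```bash
cat > h.py <<'E'
import numpy as np,cv2,pickle
from scipy.spatial.transform import Rotation as R
from station import env
def foc(p): return p["color"].shape[0]/2/np.tan(np.radians(p["vertical_fov"])/2)
def pose(p,S=None):
    if "pose" in p: return np.array(p["pose"])
    T=np.eye(4);T[:3,:3]=R.from_quat(S["tool_rot"]).as_matrix();T[:3,3]=S["position"]
    return T@np.array(p["T_tool_cam"])
def ray(p,T,uv):
    d=np.array([(uv[0]-p["cx"])/foc(p),(uv[1]-p["cy"])/foc(p),1.]);return T[:3,3],T[:3,:3]@d
def onz(p,T,uv,z):
    o,d=ray(p,T,uv);return o+d*(z-o[2])/d[2]
def proj(p,T,X):
    c=(np.atleast_2d(X)-T[:3,3])@T[:3,:3];return c[:,:2]/c[:,2:]*foc(p)+[p["cx"],p["cy"]]
E
cat > b.py <<'E'
from h import *
P=pickle.load(open('P.pkl','rb'))
for n in P:
    p=P[n];T=pose(p)
    for o,z in dict(brush=.019,end_cap=.01,tape_measure=.033,sanding_discs=.007,glue_bottle=.09,pencil_can=.06,offcut=.014,sander=.08,dust_cup=.11,rack=.08).items():
        m=p["m_"+o]
        if not m: continue
        print(n,o,np.round(onz(p,T,m[0]["location"],z)[:2],3))
    m=p["m_brush"][0]["region"];ys,xs=np.nonzero(m)
    pts=np.array([onz(p,T,(x,y),.019)[:2] for x,y in zip(xs,ys)])
    c=np.median(pts,0);d=np.linalg.svd(pts-pts.mean(0))[2][0];d*=-np.sign(d[1]);t=(pts-c)@d
    print(n,"brush",c+d*t.min(),c+d*t.max(),d,np.ptp(t))
p=P["scene"];print("mouth",onz(p,pose(p),(265,158),.133))
p=P["side"];print("mouth",onz(p,pose(p),(200+443/2.7,110+146/2.7),.133))
S=env.state();p=env.get_image("wrist");cv2.imwrite("pics/w0.png",p["color"][:,:,::-1]);print(np.round(p["T_tool_cam"],3).tolist(),p["vertical_fov"])
E
python3 b.py
```

```text
scene brush [ 0.681 -0.106]
scene end_cap [0.746 0.208]
scene tape_measure [ 0.483 -0.077]
scene sanding_discs [ 0.679 -0.389]
scene glue_bottle [0.615 0.445]
scene pencil_can [ 0.436 -0.619]
scene offcut [ 0.61  -0.533]
scene sander [ 0.446 -0.41 ]
scene dust_cup [ 0.451 -0.318]
scene rack [0.457 0.216]
scene brush [0.70454117 0.04507009] [ 0.66809066 -0.22989926] [-0.13141247 -0.99132778] 0.2773748038470941
side brush [ 0.686 -0.095]
side end_cap [0.743 0.221]
side tape_measure [ 0.495 -0.077]
side sanding_discs [ 0.676 -0.351]
side glue_bottle [0.6   0.442]
side pencil_can [ 0.447 -0.676]
side sander [ 0.44  -0.391]
side dust_cup [ 0.472 -0.309]
side rack [0.443 0.258]
side brush [0.70403118 0.06513181] [ 0.66735431 -0.23197104] [-0.12251836 -0.99246625] 0.29935814110605274
mouth [ 0.46306161 -0.27164927  0.133     ]
mouth [ 0.45610648 -0.26804899  0.133     ]
[[0.001, -0.964, -0.266, 0.067], [1.0, 0.001, 0.001, -0.0], [-0.0, -0.266, 0.964, -0.142], [0.0, 0.0, 0.0, 1.0]] 70.64306397692116
```

View pics/w0.png

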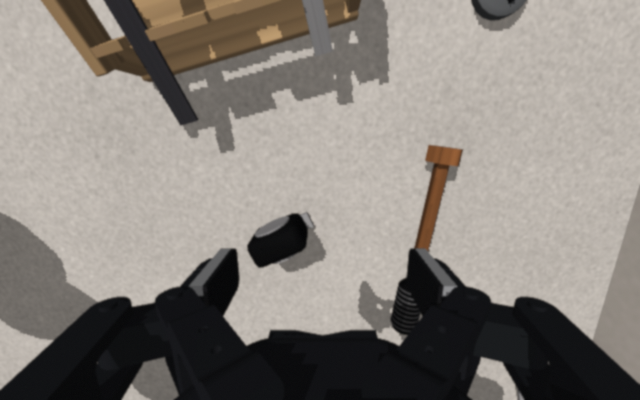

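{"method": "arm_command", "body": {"delta_pos": [[-0.061,0.14,0.08],[-0.061,0.14,0.08],[-0.061,0.14,0.08],[-0.061,0.14,0.08],[-0.061,0.14,0.08],[0,0,0],[0,0,0]], "dr": [[0,0,0],[0,0,0],[0,0,0],[0,0,0],[0,0,0],[0,0,0.85],[0,0,0]], "fingers": [1,1,1,1,1,1,1], "squeeze": 60}}

```text
time: 1.85
position: [0.6898, -0.0616, 0.1492]
tool_rot: [0.751, 0.66, -0.001, -0.001]
force: [-0.6, 1.1, 0.6]
finger_gap: 0.999
grasp_force: 0.0
```

```bash
cat > c.py <<'E'
from h import *
S=env.state();p=env.get_image("wrist");cv2.imwrite("pics/w1.png",p["color"][:,:,::-1])
T=pose(p,S);print(np.round(S["position"],4),np.round(R.from_quat(S["tool_rot"]).as_matrix(),4).tolist())
for m in env.masks_of(p,"brush")[:1]:
    ys,xs=np.nonzero(m["region"]);print(m["conf"],xs.min(),xs.max(),ys.min(),ys.max())
    pts=np.array([onz(p,T,(x,y),.019)[:2] for x,y in zip(xs,ys)])
    d=np.linalg.svd(pts-pts.mean(0))[2][0];d*=-np.sign(d[1]);t=(pts-pts.mean(0))@d
    print(pts.mean(0)+d*t.min(),pts.mean(0)+d*t.max(),d)
# handle-only: orange pixels
hsv=cv2.cvtColor(p["color"],cv2.COLOR_RGB2HSV)
E
python3 c.py
```

```text
[ 0.6898 -0.0616  0.1492] [[0.1279, 0.9918, -0.0031], [0.9918, -0.1279, -0.0003], [-0.0007, -0.003, -1.0]]
0.91 297 345 79 334
[0.70190257 0.04605505] [ 0.66747196 -0.2216238 ] [-0.12757553 -0.99182886]
```

View pics/w1.png

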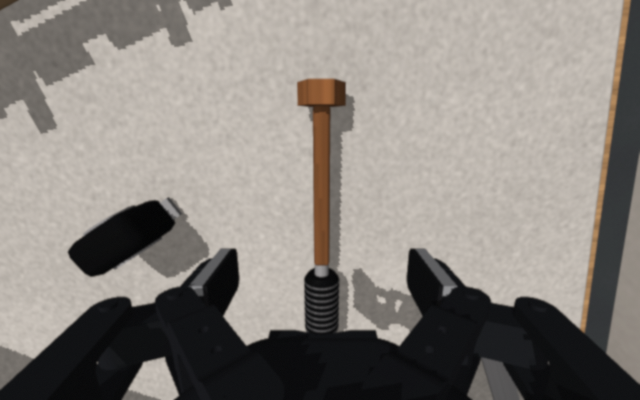

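Run:
```python
from h import *
S=env.state();p=env.get_image("wrist");T=pose(p,S)
for uv,z,bx in [((321,266),.027,.058),((321,79),.038,-.12),((305,106),.019,-.1),((314,200),.019,0),((329,200),.019,0),((315,120),.019,0),((328,120),.019,0)]:
    X=onz(p,T,uv,z);t=(X-S["position"])@R.from_quat(S["tool_rot"]).as_matrix()
    print(uv,np.round(X,4),"tool",np.round(t[:2],4),"origin toolx",round(t[0]+bx,4))
```

```text
(321, 266) [ 0.6797 -0.1323  0.027 ] tool [-0.0726 -0.0014] origin toolx -0.0146
(321, 79) [0.702  0.0447 0.038 ] tool [ 0.1059 -0.0013] origin toolx -0.0141
(305, 106) [0.6848 0.0266 0.019 ] tool [ 0.0858 -0.0161] origin toolx -0.0142
(314, 200) [ 0.6813 -0.063   0.019 ] tool [-0.0036 -0.0085] origin toolx -0.0036
(329, 200) [ 0.6963 -0.0649  0.019 ] tool [-0.0036  0.0066] origin toolx -0.0036
(315, 120) [0.6923 0.0132 0.019 ] tool [ 0.0734 -0.007 ] origin toolx 0.0734
(328, 120) [0.7044 0.0117 0.019 ] tool [0.0734 0.0051] origin toolx 0.0734
```

{"method": "arm_command", "body": {"delta_pos": [[0.03,-0.005,0.15],[0,0,0.15],[0,0,0.15],[0,0,0.15],[0,0,0.1],[0,0,0.03],[0,0,0],[0,0,0],[0,0,0],[0,0,0]], "dr": [[0,0,0],[0,0,0],[0,0,0],[0,0,0],[0,0,0],[0,0,0],[0,0,0],[0,0,0],[0,0,0],[0,0,0]], "fingers": [1,1,1,1,1,1,1,-1,-1,-1], "squeeze": 60}}

```text
time: 3.0
position: [0.691, -0.055, 0.007]
tool_rot: [0.751, 0.661, 0.001, 0.001]
force: [0.2, 0.3, 0.7]
finger_gap: 0.518
grasp_force: 0.0
```

{"method": "arm_command", "body": {"delta_pos": [[0,0,0],[0,0,0],[0,0,0],[0,0,0]], "dr": [[0,0,0],[0,0,0],[0,0,0],[0,0,0]], "fingers": [-1,-1,-1,-1]}}

```text
time: 3.4
position: [0.6903, -0.055, 0.006]
tool_rot: [0.751, 0.661, 0.0, 0.0]
force: [-0.3, -0.2, 2.5]
finger_gap: 0.172
grasp_force: 60.3
```

{"method": "arm_command", "body": {"delta_pos": [[0,0,-0.2],[0,0,-0.2],[0,0,-0.2],[0,0,-0.2],[0,0,-0.2],[-0.22,-0.085,-0.1],[-0.22,-0.085,-0.1],[-0.22,-0.085,0],[-0.22,-0.085,0],[0,0,0]], "dr": [[0,0,0],[0,0,0],[0,0,0],[0,0,0],[0,0,0],[0,0,0],[0,0,0],[0,0,0],[0,0,0],[0,0,0]], "fingers": [-1,-1,-1,-1,-1,-1,-1,-1,-1,-1]}}

```text
time: 4.4
position: [0.5952, -0.2307, 0.2444]
tool_rot: [0.756, 0.655, -0.005, 0.002]
force: [-0.9, -0.5, -0.4]
finger_gap: 0.169
grasp_force: 59.7
```

{"method": "arm_command", "body": {"delta_pos": [[0,0,0],[0,0,0]], "dr": [[0,0,0],[0,0,0]], "fingers": [-1,-1]}}

```text
time: 4.6
position: [0.6015, -0.2171, 0.2437]
tool_rot: [0.75, 0.661, 0.0, -0.001]
force: [-0.0, 0.1, -1.9]
finger_gap: 0.177
grasp_force: 59.7
```

```bash
cat > d.py <<'E'
from h import *
import sys
n=sys.argv[1]
S=env.state();p=env.get_image("wrist");p["S"]=S
cv2.imwrite(f"pics/{n}.png",p["color"][:,:,::-1]);T=pose(p,S)
print(np.round(S["position"],4),np.round(R.from_quat(S["tool_rot"]).as_matrix(),4).tolist(),np.round(S["q"],2))
for o in sys.argv[2:]:
    p["m_"+o]=m=env.masks_of(p,o);print(o,[(x["conf"],x["location"]) for x in m])
pickle.dump(p,open(n+".pkl","wb"))
E
python3 d.py w2 sander dust_cup brush
```

```text
[ 0.6015 -0.2171  0.2437] [[0.1253, 0.9921, -0.0005], [0.9921, -0.1253, 0.002], [0.0019, -0.0007, -1.0]] [ 0.26  0.5   0.1   1.21 -0.05  1.43  0.23]
sander [(0.69, [192.8, 278.3])]
dust_cup [(0.75, [195.7, 278.5])]
brush [(0.92, [322.6, 115.1])]
```

View pics/w2.png

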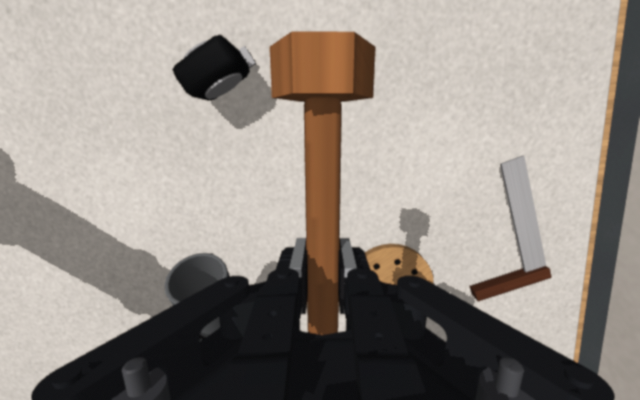

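{"method": "arm_command", "body": {"delta_pos": [[-0.2,-0.05,0],[-0.2,-0.05,0],[-0.2,0,0],[-0.15,0,0],[0,0,0],[0,0,0],[0,0,0]], "dr": [[0,0,0],[0,0,0],[0,0,0],[0,0,0],[0,0,0],[0,0,0],[0,0,0]], "fingers": [-1,-1,-1,-1,-1,-1,-1]}}

```text
time: 5.5
position: [0.5635, -0.3627, 0.2442]
tool_rot: [0.75, 0.662, 0.001, -0.0]
force: [-0.2, 0.7, -1.9]
finger_gap: 0.171
grasp_force: 59.7
```

```bash
python3 d.py w3 sander dust_cup brush; python3 -c "
import cv2
im=cv2.imread('pics/w3.png')[100:330,60:340]
cv2.imwrite('pics/w3c.png',cv2.resize(im,None,fx=2.6,fy=2.6,interpolation=cv2.INTER_CUBIC))"
```

```text
[ 0.5635 -0.3627  0.2442] [[0.1239, 0.9923, 0.0007], [0.9923, -0.1239, 0.0018], [0.0019, 0.0005, -1.0]] [ 0.47  0.57  0.14  1.1  -0.08  1.48  0.47]
sander [(0.97, [210.1, 215.4])]
dust_cup [(0.77, [208.0, 156.9])]
brush [(0.86, [322.0, 113.8])]
```

View pics/w3c.png

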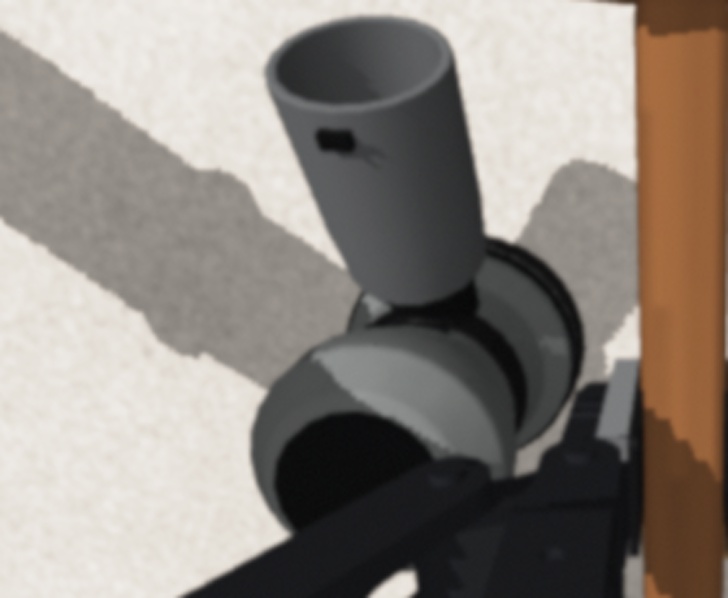

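```bash
cat > e.py <<'E'
from h import *
from scipy.optimize import minimize
p=pickle.load(open("w3.pkl","rb"));T=pose(p,p["S"]);Q=pickle.load(open("P.pkl","rb"))
a=np.linspace(0,2*np.pi,60,endpoint=False);sl=np.radians(32)
def cup(v):
    mx,my,yw,t=v;h=np.array([np.cos(yw),np.sin(yw),0]);ax=h*np.cos(sl)+[0,0,np.sin(sl)]
    e1=np.array([-h[1],h[0],0]);e2=np.cross(ax,e1)
    M=np.array([mx,my,.085+.09*np.sin(sl)]);c=.03*(np.cos(a)[:,None]*e1+np.sin(a)[:,None]*e2)
    return np.vstack([M+c,M-ax*(.09+t)+c]),M,ax
def sil(p,T,v):
    u=proj(p,T,cup(v)[0]);im=np.zeros((400,640),np.uint8)
    cv2.fillConvexPoly(im,cv2.convexHull(np.round((u)*16).astype(np.int32)),255,cv2.LINE_AA,4);return im/255.
def cost(v,vs):
    s=0
    for p,T,m in vs: r=sil(p,T,v);s+=1-np.minimum(r,m).sum()/np.maximum(r,m).sum()
    return s
m3=p["m_dust_cup"][0]["region"]*1.
vw=[(p,T,m3)];va=vw+[(Q[n],pose(Q[n]),Q[n]["m_dust_cup"][0]["region"]*1.) for n in Q]
x0=[.46,-.27,1.45,.005]
sx=np.array([x0]+[np.add(x0,np.eye(4)[i]*[.01,.01,.1,.005][i]) for i in range(4)])
for nm,vs in [("wrist",vw),("all",va),("scene",va[1:2]),("side",va[2:])]:
    r=minimize(cost,x0,args=(vs,),method="Nelder-Mead",options=dict(initial_simplex=sx,xatol=1e-4,fatol=1e-5,maxiter=800))
    print(nm,np.round(r.x,4),round(r.fun,4))
    if nm=="wrist":b=r.x
# clicked outer rim / edges in crop
k=np.array([[266,72],[456,60],[355,15],[310,28],[420,28],[300,100],[375,112],[430,95]])/2.6+[60,100]
from scipy.optimize import least_squares
def f(v):
    u=proj(p,T,cup([*v,0])[0][:60]);u=np.vstack([u]);return [np.min(np.linalg.norm(u-c,axis=1)) for c in k]
im=p["color"][:,:,::-1].copy()
u=proj(p,T,cup(b)[0]);cv2.polylines(im,[np.round(u[:60]*16).astype(np.int32)],True,(0,255,0),1,cv2.LINE_AA,4)
cv2.polylines(im,[cv2.convexHull(np.round(u*16).astype(np.int32))],True,(0,0,255),1,cv2.LINE_AA,4)
cv2.imwrite("pics/fit.png",cv2.resize(im[90:240,140:270],None,fx=4,fy=4))
E
python3 e.py
```

```text
wrist [ 4.6620e-01 -2.7980e-01  1.3823e+00  8.0000e-04] 0.0359
all [ 4.6480e-01 -2.7970e-01  1.4222e+00 -1.2000e-03] 0.5293
scene [ 0.4699 -0.2835  1.2192  0.0043] 0.1169
side [ 0.4596 -0.2724  1.5261  0.0038] 0.2863
```

View pics/fit.png

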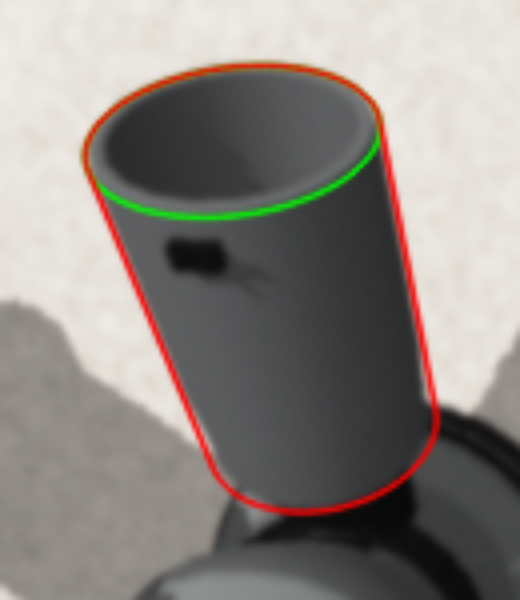

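```bash
cat > f.py <<'E'
from h import *
for n in ["w2","w3"]:
    p=pickle.load(open(n+".pkl","rb"));Tc=np.array(p["T_tool_cam"])
    m=p["m_brush"][0]["region"];ys,xs=np.nonzero(m);print(n,"mask top row",ys.min(),"cols",xs.min(),xs.max(),"bottom",ys.max())
    for bx in (-.12,-.1):
        print(bx,[np.round(proj(p,Tc,[[-.021-bx,y,-.013+z]])[0],1).tolist() for y,z in [(-.011,-.019),(.011,-.019),(-.022,0),(.022,0)]])
mouth=np.array([.4662,-.2798,.1327]);yw=1.3823;sl=np.radians(32)
h=np.array([np.cos(yw),np.sin(yw),0]);up=np.array([0,0,1.]);ax=h*np.cos(sl)+up*np.sin(sl);z=-up*np.cos(sl)+h*np.sin(sl)
Rm=np.c_[ax,np.cross(z,ax),z];F=mouth-.09*ax
S=env.state();R0=R.from_quat(S["tool_rot"])
print("rotvec",np.round((R0.inv()*R.from_matrix(Rm)).as_rotvec(),4),"quat",R.from_matrix(Rm).as_quat())
for s in (.2,.13,.09,.008):
    t=F+ax*s-Rm@[-.171,0,-.013];print(s,np.round(t,4),"tool delta now",np.round(R0.inv().apply(t-S["position"]),4))
np.savez("cup.npz",F=F,ax=ax,Rm=Rm)
E
python3 f.py
```

```text
w2 mask top row 31 cols 269 375 bottom 334
-0.12 [[291.0, 31.7], [354.6, 31.8], [269.2, 46.7], [376.3, 46.8]]
-0.1 [[292.6, 93.5], [352.9, 93.5], [271.5, 98.5], [373.9, 98.6]]
w3 mask top row 30 cols 269 375 bottom 334
-0.12 [[291.0, 31.7], [354.6, 31.8], [269.2, 46.7], [376.3, 46.8]]
-0.1 [[292.6, 93.5], [352.9, 93.5], [271.5, 98.5], [373.9, 98.6]]
rotvec [-0.0174  0.5577  0.0621] quat [ 0.7406651   0.61273098  0.2123823  -0.17569778]
0.2 [ 0.5121 -0.039   0.2706] tool delta now [ 0.3156 -0.0908 -0.0259]
0.13 [ 0.501  -0.0973  0.2335] tool delta now [ 0.2564 -0.0946  0.0112]
0.09 [ 0.4947 -0.1306  0.2123] tool delta now [ 0.2225 -0.0968  0.0323]
0.008 [ 0.4816 -0.1989  0.1688] tool delta now [ 0.1531 -0.1013  0.0758]
```

{"method": "arm_command", "body": {"delta_pos": [[0.197,-0.057,-0.016],[0.197,-0.057,-0.016],[0.197,-0.057,-0.016],[0.197,-0.057,-0.016],[0.197,-0.057,-0.016],[0.197,-0.057,-0.016],[0.197,-0.057,-0.016],[0.197,-0.057,-0.016],[0,0,0]], "dr": [[0,0,0],[0,0,0],[0,0,0],[0,0,0],[0,0,0],[0,0,0],[0,0,0],[0,0,0],[0,0,0.43]], "fingers": [-1,-1,-1,-1,-1,-1,-1,-1,-1]}}

```text
time: 6.6
position: [0.5113, -0.031, 0.2711]
tool_rot: [0.768, 0.641, 0.003, -0.002]
force: [0.5, 1.5, -0.6]
finger_gap: 0.171
grasp_force: 59.7
```

{"method": "arm_command", "body": {"delta_pos": [[0,0,0],[0,0,0],[0,0,0],[0,0,0],[0,0,0],[0,0,0],[0,0,0]], "dr": [[0,0.75,0],[0,0.75,0],[0,0.75,0],[0,0.75,0],[0,0.72,0],[0,0,0],[0,0,0]], "fingers": [-1,-1,-1,-1,-1,-1,-1]}}

```text
time: 7.3
position: [0.5117, -0.0407, 0.2699]
tool_rot: [0.742, 0.612, 0.212, -0.175]
force: [0.5, 0.6, -0.7]
finger_gap: 0.174
grasp_force: 59.7
```

```bash
cat > g.py <<'E'
from h import *
import sys
c=np.load("cup.npz");F,ax,Rm=c["F"],c["ax"],c["Rm"]
S=env.state();R0=R.from_quat(S["tool_rot"]);M=R0.as_matrix();tip=S["position"]+M@[-.171,0,-.013]
print(round(float(S["time"]),2),"tip in cup frame (toolaxes y,z, axial)",np.round(Rm.T@(tip-F),4),"rot err (units)",np.round((R0.inv()*R.from_matrix(Rm)).as_rotvec()/.15,3),"F",np.round(S["force"],1),np.round(S["q"],2))
for s in map(float,sys.argv[1:]):
    t=F+ax*s-Rm@[-.171,0,-.013];print(s,"delta units (target-orient axes)",np.round(Rm.T@(t-S["position"])/.2,3))
E
python3 g.py .13 .1 .008
```

```text
7.3 tip in cup frame (toolaxes y,z, axial) [ 0.1982 -0.0007 -0.0007] rot err (units) [ 0.01   0.014 -0.022] F [ 0.5  0.6 -0.7] [ 0.37  0.27  0.06  1.6  -0.56  1.44  0.36]
0.13 delta units (target-orient axes) [-0.341  0.001  0.002]
0.1 delta units (target-orient axes) [-0.491  0.001  0.002]
0.008 delta units (target-orient axes) [-0.951  0.001  0.002]
```

{"method": "arm_command", "body": {"delta_pos": [[-0.15,0,0],[-0.15,0,0],[-0.15,0,0],[-0.1,0,0],[-0.1,0,0],[-0.05,0,0],[0,0,0],[0,0,0]], "dr": [[0,0,0],[0,0,0],[0,0,0],[0,0,0],[0,0,0],[0,0,0],[0,0,0],[0,0,0]], "fingers": [-1,-1,-1,-1,-1,-1,-1,-1]}}

```text
time: 8.1
position: [0.49, -0.1556, 0.1968]
tool_rot: [0.741, 0.613, 0.213, -0.175]
force: [0.1, -0.3, -0.9]
finger_gap: 0.17
grasp_force: 59.7
```

```bash
python3 g.py .008
```

```text
8.1 tip in cup frame (toolaxes y,z, axial) [ 0.0602  0.0002 -0.0003] rot err (units) [ 0.01  -0.     0.003] F [ 0.1 -0.3 -0.9] [ 0.53  0.41  0.13  1.6  -0.55  1.43  0.62]
0.008 delta units (target-orient axes) [-0.261 -0.001  0.002]
```

{"method": "arm_command", "body": {"delta_pos": [[-0.08,0,0],[-0.08,0,0],[-0.06,0,0],[-0.04,0,0],[0,0,0],[0,0,0],[0,0,0]], "dr": [[0,0,0],[0,0,0],[0,0,0],[0,0,0],[0,0,0],[0,0,0],[0,0,0]], "fingers": [-1,-1,-1,-1,-1,-1,-1]}}

```text
time: 8.8
position: [0.481, -0.2001, 0.1686]
tool_rot: [0.741, 0.612, 0.213, -0.175]
force: [0.1, 0.4, -0.6]
finger_gap: 0.169
grasp_force: 59.7
```

```bash
python3 g.py .008 .074
```

```text
8.8 tip in cup frame (toolaxes y,z, axial) [ 0.0068 -0.0007 -0.0005] rot err (units) [ 0.012 -0.    -0.012] F [ 0.1  0.4 -0.6] [ 0.59  0.48  0.15  1.57 -0.55  1.43  0.71]
0.008 delta units (target-orient axes) [0.006 0.002 0.003]
0.074 delta units (target-orient axes) [0.336 0.002 0.003]
```

{"method": "arm_command", "body": {"delta_pos": [[0.1,0,0],[0.12,0,0],[0.12,0,0],[0,0,0],[0,0,0],[0,0,0],[0,0,0]], "dr": [[0,0,0],[0,0,0],[0,0,0],[0,0,0],[0,0,0],[0,0,0],[0,0,0]], "fingers": [-1,-1,-1,-1,-1,-1,-1]}}

```text
time: 9.5
position: [0.4912, -0.1452, 0.2036]
tool_rot: [0.743, 0.611, 0.212, -0.175]
force: [0.0, -0.7, -1.1]
finger_gap: 0.175
grasp_force: 59.7
```

```bash
python3 g.py .008
```

```text
9.5 tip in cup frame (toolaxes y,z, axial) [ 0.0726 -0.0016 -0.0007] rot err (units) [ 0.012  0.007 -0.035] F [ 0.  -0.7 -1.1] [ 0.51  0.4   0.13  1.6  -0.55  1.43  0.6 ]
0.008 delta units (target-orient axes) [-0.323  0.003  0.003]
```

{"method": "arm_command", "body": {"delta_pos": [[-0.1,0,0],[-0.1,0,0],[-0.08,0,0],[-0.05,0,0],[0,0,0],[0,0,0],[0,0,0],[0,0,0]], "dr": [[0,0,0],[0,0,0],[0,0,0],[0,0,0],[0,0,0],[0,0,0],[0,0,0],[0,0,0]], "fingers": [-1,-1,-1,-1,-1,-1,-1,-1]}}

```text
time: 10.3
position: [0.4815, -0.1982, 0.17]
tool_rot: [0.741, 0.612, 0.213, -0.175]
force: [0.1, 0.2, -1.1]
finger_gap: 0.174
grasp_force: 59.7
```

```bash
python3 g.py .008 .074
```

```text
10.3 tip in cup frame (toolaxes y,z, axial) [ 0.0092 -0.0005 -0.0006] rot err (units) [ 0.013  0.001 -0.006] F [ 0.1  0.2 -1.1] [ 0.58  0.48  0.15  1.57 -0.55  1.43  0.71]
0.008 delta units (target-orient axes) [-0.006  0.001  0.003]
0.074 delta units (target-orient axes) [0.324 0.001 0.003]
```

{"method": "arm_command", "body": {"delta_pos": [[0.1,0,0],[0.12,0,0],[0.12,0,0],[0,0,0],[0,0,0],[0,0,0],[0,0,0]], "dr": [[0,0,0],[0,0,0],[0,0,0],[0,0,0],[0,0,0],[0,0,0],[0,0,0]], "fingers": [-1,-1,-1,-1,-1,-1,-1]}}

```text
time: 11.0
position: [0.4915, -0.1436, 0.2046]
tool_rot: [0.743, 0.611, 0.212, -0.175]
force: [-0.7, -0.7, -0.9]
finger_gap: 0.17
grasp_force: 59.7
```

```bash
python3 g.py .2
```

```text
11.0 tip in cup frame (toolaxes y,z, axial) [ 0.0746 -0.0016 -0.0007] rot err (units) [ 0.012  0.007 -0.035] F [-0.7 -0.7 -0.9] [ 0.51  0.4   0.13  1.6  -0.55  1.43  0.6 ]
0.2 delta units (target-orient axes) [0.627 0.004 0.003]
```

{"method": "arm_command", "body": {"delta_pos": [[0.15,0,0],[0.2,0,0],[0.2,0,0],[0.1,0,0],[0,0,0],[0,0,0],[0,0,0],[0,0,0],[0,0,0],[0,0,0]], "dr": [[0,0,0],[0,0,0],[0,0,0],[0,0,0],[0,-0.75,0],[0,-0.75,0],[0,-0.75,0],[0,-0.75,0],[0,-0.72,0],[0,0,0]], "fingers": [-1,-1,-1,-1,-1,-1,-1,-1,-1,-1]}}

```text
time: 12.0
position: [0.5135, -0.0288, 0.2739]
tool_rot: [0.769, 0.64, 0.001, -0.001]
force: [-0.4, 1.7, -1.9]
finger_gap: 0.173
grasp_force: 59.7
```

Run:
```python
from h import *
S=env.state();R0=R.from_quat(S["tool_rot"]);print(S["position"],np.round(R0.as_matrix(),3).tolist())
print(np.round(R0.inv().apply(np.array([.63,.15,.35])-S["position"])/.2,3))
```

```text
[ 0.51351319 -0.02881973  0.27388022] [[0.182, 0.983, -0.001], [0.983, -0.182, 0.003], [0.003, -0.001, -1.0]]
[ 0.986  0.41  -0.378]
```

{"method": "arm_command", "body": {"delta_pos": [[0,0,-0.2],[0.164,0.068,-0.18],[0.164,0.068,0],[0.164,0.068,0],[0.164,0.068,0],[0.164,0.068,0],[0.164,0.068,0],[0,0,0],[0,0,0],[0,0,0]], "dr": [[0,0,0],[0,0,0],[0,0,0],[0,0,0],[0,0,0],[0,0,0],[0,0,0],[0,0,0],[0,0,0],[0,0,0]], "fingers": [-1,-1,-1,-1,-1,-1,-1,-1,-1,-1]}}

```text
time: 13.0
position: [0.6306, 0.1401, 0.3495]
tool_rot: [0.773, 0.635, -0.001, 0.0]
force: [0.4, 0.2, -1.3]
finger_gap: 0.174
grasp_force: 59.7
```

```bash
python3 d.py w4 rack brush slot
```

```text
[0.6306 0.1401 0.3495] [[0.1943, 0.9809, -0.0008], [0.9809, -0.1943, -0.0012], [-0.0013, -0.0006, -1.0]] [-0.23  0.51 -0.04  0.93  0.02  1.7  -0.45]
rack [(0.91, [171.7, 144.3]), (0.41, [156.3, 131.8])]
brush [(0.91, [324.5, 117.4]), (0.56, [385.2, 105.2])]
slot [(0.84, [154.6, 132.0])]
```

View pics/w4.png

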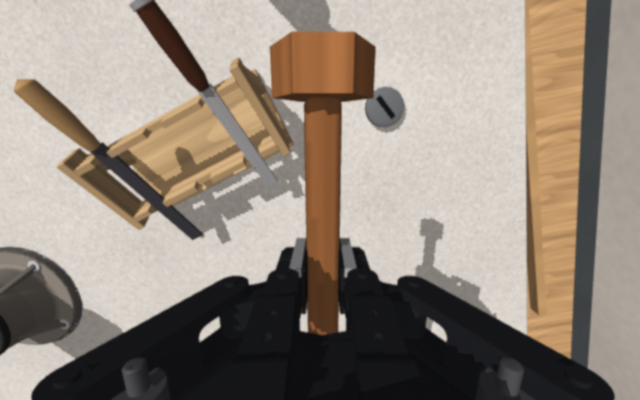

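```bash
python3 -c "
import cv2
im=cv2.imread('pics/w4.png')[55:245,50:300]
im=cv2.resize(im,None,fx=3.1,fy=3.1,interpolation=cv2.INTER_CUBIC)
im=cv2.convertScaleAbs(im,alpha=1.2)
cv2.imwrite('pics/w4c.png',im)"
```

```text
(no output)
```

View pics/w4c.png

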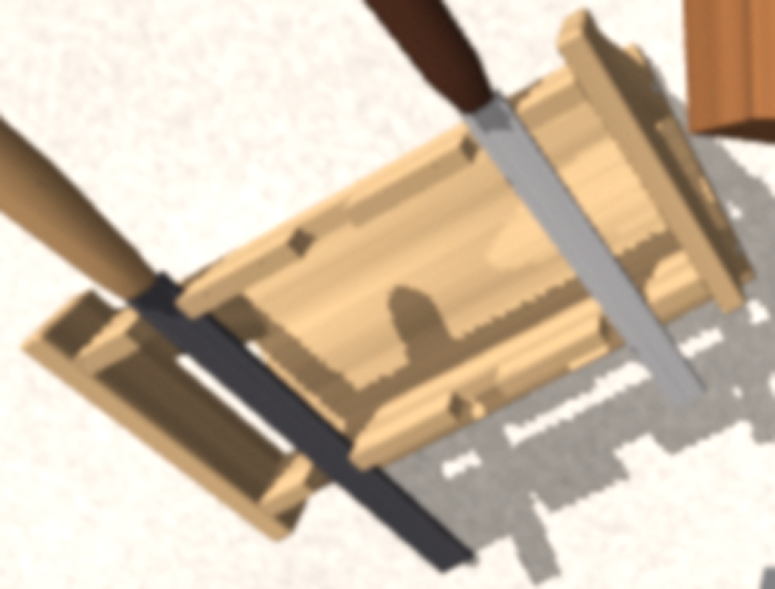

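```bash
cat > r.py <<'E'
from h import *
from scipy.optimize import least_squares
p=pickle.load(open("w4.pkl","rb"));T=pose(p,p["S"])
X=np.array([[46,13,0],[46,-67,0],[-46,13,0],[-46,-67,0]])/1000.
k=np.array([[301,243],[470,148],[460,406],[609,330]])/3.1+[50,55]
def slotR(yw):
    h=np.array([np.cos(yw),np.sin(yw),0]);u=np.array([0,0,1.]);g=np.radians(25);x=h*np.cos(g)+u*np.sin(g);y=np.cross(u,h);return np.c_[x,y,np.cross(x,y)]
f=lambda v:(proj(p,T,X@slotR(v[2]).T+[v[0],v[1],.11])-k).ravel()
r=least_squares(f,[.45,.23,2.]);v=r.x;print(v,np.round(r.fun,1))
r4=least_squares(lambda v:(proj(p,T,X@slotR(v[2]).T+[v[0],v[1],v[3]])-k).ravel(),[*v,.11]);print("free z",r4.x,np.round(r4.fun,1))
c=lambda q:np.round((proj(p,T,np.array(q)/1000@slotR(v[2]).T+[v[0],v[1],.11])-[50,55])*3.1).tolist()
print("notch right walls",c([[46,-13,0],[-46,-13,0]]),"mid tool axes hi/lo",c([[46,80,8],[-46,80,8],[46,-80,8],[-46,-80,8]]))
print("rail ends y=+-125",c([[46,125,8],[-46,125,8],[46,-125,8],[-46,-125,8]]))
np.savez("slot.npz",o=[v[0],v[1],.11],R=slotR(v[2]))
E
python3 r.py
```

```text
[0.45235002 0.20333036 1.84372737] [ 0.6  0.2  0.2  0.2 -0.2 -0.  -0.7 -0.5]
free z [0.45394367 0.20319514 1.84285407 0.11365427] [ 0.1  0.1  0.3 -0.2 -0.2  0.4 -0.3 -0.3]
notch right walls [[356.0, 213.0], [507.0, 381.0]] mid tool axes hi/lo [[161.0, 329.0], [337.0, 479.0], [496.0, 139.0], [631.0, 324.0]]
rail ends y=+-125 [[74.0, 379.0], [259.0, 520.0], [598.0, 82.0], [720.0, 278.0]]
```

```bash
cat >> r.py <<'E'
print("z=-5",c([[46,80,-5],[-46,80,-5],[46,-80,-5],[-46,-80,-5]]))
E
python3 r.py | tail -1
cat > s.py <<'E'
from h import *
import sys
q=np.load("slot.npz");o,B=q["o"],q["R"]
x=B[:,0];Rm=np.c_[x,-B[:,1],-B[:,2]]   # tool x = slot x, tool z = -slot z
S=env.state();R0=R.from_quat(S["tool_rot"]);M=R0.as_matrix()
b=S["position"]+M@[-.021,0,-.013]
print(round(float(S["time"]),2),S["position"],"brush in slot mm",np.round(B.T@(b-o)*1000,1),"rot err units",np.round((R0.inv()*R.from_matrix(Rm)).as_rotvec()/.15,3),"F",np.round(S["force"],1),np.round(S["q"],2))
for a in sys.argv[1:]:
    t=o+B@np.array(eval(a))-Rm@[-.021,0,-.013]
    print(a,np.round(t,3),"units target-axes",np.round(Rm.T@(t-S["position"])/.2,3),"units now-axes",np.round(M.T@(t-S["position"])/.2,3))
E
python3 s.py "(-.02,0,.12)" "(-.02,0,0)"
```

```text
z=-5 [[174.0, 314.0], [344.0, 462.0], [500.0, 129.0], [631.0, 310.0]]
13.2 [0.63037785 0.14153898 0.35052431] brush in slot mm [  -7.3 -145.3  283.1] rot err units [ 0.685  2.856 -3.062] F [-0.3  0.3 -1.3] [-0.23  0.51 -0.04  0.93  0.02  1.7  -0.45]
(-.02,0,.12) [0.464 0.161 0.207] units target-axes [-0.016 -0.774  0.782] units now-axes [-0.066 -0.834  0.715]
(-.02,0,0) [0.451 0.209 0.099] units target-axes [-0.016 -0.774  1.382] units now-axes [ 0.16  -0.949  1.259]
```

{"method": "arm_command", "body": {"delta_pos": [[0,0,0],[0,0,0],[0,0,0],[0,0,0],[0,0,0],[0,0,0],[0,0,0],[0,0,0],[0,0,0],[0,0,0]], "dr": [[0,0,-0.78],[0,0,-0.78],[0,0,-0.78],[0,0,-0.78],[0,0.73,0],[0,0.73,0],[0,0.73,0],[0,0.72,0],[0,0,0],[0,0,0]], "fingers": [-1,-1,-1,-1,-1,-1,-1,-1,-1,-1]}}

```text
time: 14.2
position: [0.6305, 0.1422, 0.3497]
tool_rot: [0.59, 0.778, 0.13, -0.172]
force: [-0.1, 0.1, -1.0]
finger_gap: 0.171
grasp_force: 59.7
```

```bash
python3 s.py "(-.02,0,.2)"  "(-.02,0,.1)"
```

```text
14.2 [0.63047981 0.14215572 0.34965943] brush in slot mm [ -16.6 -155.1  275.4] rot err units [-0.007  0.009  0.008] F [-0.1  0.1 -1. ] [ 0.09  0.58 -0.22  0.92 -0.31  1.73  0.14]
(-.02,0,.2) [0.473 0.128 0.28 ] units target-axes [-0.017 -0.775  0.377] units now-axes [-0.015 -0.775  0.378]
(-.02,0,.1) [0.462 0.169 0.189] units target-axes [-0.017 -0.775  0.877] units now-axes [-0.015 -0.774  0.878]
```

{"method": "arm_command", "body": {"delta_pos": [[-0.015,-0.2,0],[0,-0.2,0],[0,-0.2,0],[0,-0.175,0.1],[0,0,0.2],[0,0,0.2],[0,0,0.2],[0,0,0.1],[0,0,0],[0,0,0]], "dr": [[0,0,0],[0,0,0],[0,0,0],[0,0,0],[0,0,0],[0,0,0],[0,0,0],[0,0,0],[0,0,0],[0,0,0]], "fingers": [-1,-1,-1,-1,-1,-1,-1,-1,-1,-1]}}

```text
time: 15.2
position: [0.4638, 0.1647, 0.2049]
tool_rot: [0.587, 0.78, 0.131, -0.172]
force: [1.0, -0.7, -0.3]
finger_gap: 0.177
grasp_force: 59.7
```

```bash
python3 s.py "(-.02,0,.03)"  "(-.02,0,0)"
```

```text
15.2 [0.46381291 0.16471519 0.20494913] brush in slot mm [-17.4  -0.8 116.1] rot err units [-0.002  0.006  0.047] F [ 1.  -0.7 -0.3] [ 0.16  0.28 -0.27  1.72 -0.37  1.25  0.31]
(-.02,0,.03) [0.454 0.197 0.126] units target-axes [-0.013 -0.003  0.43 ] units now-axes [-0.013 -0.003  0.43 ]
(-.02,0,0) [0.451 0.209 0.099] units target-axes [-0.013 -0.003  0.58 ] units now-axes [-0.013 -0.003  0.58 ]
```

{"method": "arm_command", "body": {"delta_pos": [[-0.01,0,0.14],[0,0,0.14],[0,0,0.12],[0,0,0.08],[0,0,0],[0,0,0]], "dr": [[0,0,0],[0,0,0],[0,0,0],[0,0,0],[0,0,0],[0,0,0]], "fingers": [-1,-1,-1,-1,-1,-1]}}

```text
time: 15.8
position: [0.455, 0.2005, 0.1173]
tool_rot: [0.589, 0.779, 0.132, -0.171]
force: [0.0, -0.5, -1.4]
finger_gap: 0.172
grasp_force: 59.8
```

```bash
python3 s.py "(-.02,0,0)"
```

```text
15.8 [0.45495113 0.20051477 0.11734223] brush in slot mm [-21.   -1.8  21.1] rot err units [0.014 0.005 0.026] F [ 0.  -0.5 -1.4] [ 0.1   0.36 -0.3   1.85 -0.39  1.02  0.31]
(-.02,0,0) [0.451 0.209 0.099] units target-axes [ 0.005 -0.009  0.105] units now-axes [ 0.005 -0.009  0.105]
```

{"method": "arm_command", "body": {"delta_pos": [[0,-0.009,0.03],[0,0,0.03],[0,0,0.02],[0,0,0.015],[0,0,0],[0,0,0],[0,0,0]], "dr": [[0,0,0],[0,0,0],[0,0,0],[0,0,0],[0,0,0],[0,0,0],[0,0,0]], "fingers": [-1,-1,-1,-1,-1,-1,-1]}}

```text
time: 16.5
position: [0.4494, 0.2078, 0.0986]
tool_rot: [0.589, 0.779, 0.131, -0.173]
force: [0.8, 0.1, -1.0]
finger_gap: 0.169
grasp_force: 59.8
```

```bash
python3 s.py "(-.02,0,0)"
```

```text
16.5 [0.44939737 0.20781433 0.09855392] brush in slot mm [-21.2   1.6   0.5] rot err units [-0.006 -0.     0.018] F [ 0.8  0.1 -1. ] [ 0.09  0.39 -0.3   1.87 -0.39  0.97  0.31]
(-.02,0,0) [0.451 0.209 0.099] units target-axes [0.006 0.008 0.002] units now-axes [0.006 0.008 0.002]
```

{"method": "arm_command", "body": {"delta_pos": [[0,0,0.006],[0,0,0.006],[0,0,0]], "dr": [[0,0,0],[0,0,0],[0,0,0]], "fingers": [-1,-1,-1]}}

```text
time: 16.8
position: [0.4493, 0.2084, 0.0972]
tool_rot: [0.589, 0.779, 0.131, -0.172]
force: [-0.4, -3.3, 5.9]
finger_gap: 0.172
grasp_force: 60.8
```

```bash
python3 s.py "(-.02,0,0)"
```

```text
16.8 [0.44932116 0.20844491 0.09719238] brush in slot mm [-21.2   1.5  -1. ] rot err units [-0.004  0.     0.019] F [-0.4 -3.3  5.9] [ 0.09  0.39 -0.3   1.88 -0.39  0.97  0.31]
(-.02,0,0) [0.451 0.209 0.099] units target-axes [ 0.006  0.008 -0.005] units now-axes [ 0.006  0.008 -0.005]
```

{"method": "arm_command", "body": {"delta_pos": [[0,0,0],[0,0,0],[0,0,0],[0,0,0],[0,0,0],[0,0,0]], "dr": [[0,0,0],[0,0,0],[0,0,0],[0,0,0],[0,0,0],[0,0,0]], "fingers": [-0.4,-0.2,0,0,0,0]}}

```text
time: 17.4
position: [0.4488, 0.2089, 0.0962]
tool_rot: [0.589, 0.779, 0.131, -0.173]
force: [-0.2, -0.2, 0.2]
finger_gap: 0.5
grasp_force: 0.0
```

```bash
python3 d.py w5 brush
python3 - <<'E'
from h import *
q=np.load("slot.npz");o,B=q["o"],q["R"]
for n in ["w5"]:
    p=pickle.load(open(n+".pkl","rb"));T=pose(p,p["S"]);m=p["m_brush"][0]["region"];ys,xs=np.nonzero(m);print("rows",ys.min(),ys.max(),"cols",xs.min(),xs.max(),m.sum())
    for ox in (-.035,-.021,-.01):print(ox,np.round(proj(p,T,np.array([[ox+.12,y,z] for y,z in[(-.011,.019),(.011,.019),(.022,0),(-.022,0)]])@B.T+o),1).tolist())
E
```

```text
[0.4488 0.2089 0.0962] [[-0.2471, 0.9621, -0.1154], [0.8719, 0.2727, 0.4068], [0.4228, -0.0001, -0.9062]] [ 0.09  0.39 -0.31  1.88 -0.39  0.97  0.31]
brush [(0.59, [323.9, 119.3])]
rows 29 334 cols 269 376 15511
-0.035 [[360.1, 73.8], [297.5, 73.6], [275.0, 81.8], [380.7, 82.2]]
-0.021 [[361.7, 28.8], [296.7, 28.6], [273.6, 44.3], [382.7, 44.7]]
-0.01 [[363.1, -9.1], [296.0, -9.3], [272.4, 13.1], [384.4, 13.5]]
```

{"method": "arm_command", "body": {"delta_pos": [[0,0,-0.05],[0,0,-0.1],[0,0,-0.15],[0,0,-0.2],[0,0,-0.2],[0,0,-0.2],[0,0,-0.1],[0,0,0],[0,0,0]], "dr": [[0,0,0],[0,0,0],[0,0,0],[0,0,0],[0,0,0],[0,0,0],[0,0,0],[0,0,0],[0,0,0]], "fingers": [0,0,0,0,0,0,0,0,0]}}

```text
time: 18.4
position: [0.4718, 0.1274, 0.2776]
tool_rot: [0.589, 0.779, 0.131, -0.173]
force: [-0.4, 0.6, -0.5]
finger_gap: 0.501
grasp_force: 0.0
```

```bash
python3 d.py w6 brush
python3 - <<'E'
from h import *
q=np.load("slot.npz");o,B=q["o"],q["R"]
p=pickle.load(open("w6.pkl","rb"));T=pose(p,p["S"]);m=p["m_brush"][0]["region"];ys,xs=np.nonzero(m);print("rows",ys.min(),ys.max(),"cols",xs.min(),xs.max())
for ox in (-.035,-.021,-.01):print(ox,np.round(proj(p,T,np.array([[ox+.12,y,z] for y,z in[(-.011,.019),(.011,.019),(.022,0),(-.022,0)]])@B.T+o),1).tolist())
E
```

```text
[0.4718 0.1274 0.2776] [[-0.2469, 0.9622, -0.1148], [0.8721, 0.2723, 0.4066], [0.4225, 0.0003, -0.9063]] [ 0.21  0.24 -0.25  1.58 -0.37  1.45  0.31]
brush [(0.65, [321.4, 212.4])]
rows 95 314 cols 303 342
-0.035 [[335.3, 108.7], [314.1, 108.6], [304.6, 109.6], [344.6, 109.8]]
-0.021 [[335.5, 94.2], [314.0, 94.2], [304.4, 96.1], [344.9, 96.2]]
-0.01 [[335.7, 82.6], [313.9, 82.5], [304.3, 85.2], [345.1, 85.3]]
```

View pics/w6.png

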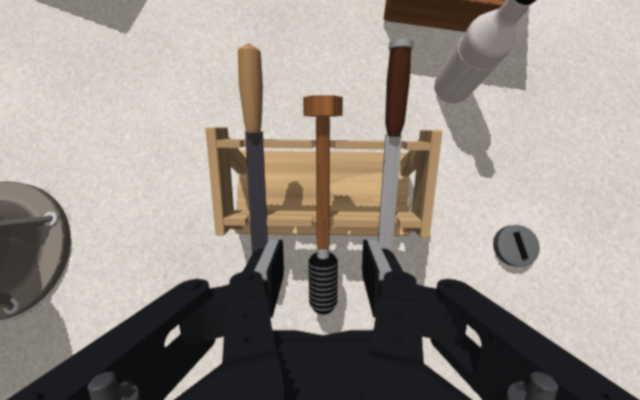

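The brush lies in the middle slot. The butt (322,105) is at the high end between the two handles, the handle crosses both rails, and the bristles (322,285) hang clear below the low rail. The gripper is well away, so I'm handing in.

```bash
python3 -c "
from station import env
print(env.finish_job())"
```

```text
the job is handed in; nothing more can be done
None
```

I brushed the dust cup to the bottom twice and laid the brush, released, in the middle rack slot about 21 mm down-slope of centre; I handed the job in at about 18.5 s, and it returned no verdict.

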